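# Clamp the printing block in the carving jig

## Robot

A 6-joint arm with a two-finger parallel gripper is mounted at the origin on the work surface. World frame = base frame: x ahead of the robot, y to its left, z up, the work surface at z = 0. Lengths are in mm, angles in rad, forces in N, time in s.
With the tool pointing down it reaches from about 350 to 875 mm from the base axis. Payload 4.2 kg.
Tool frame: the origin (TCP) lies between the finger pads; the fingertips stand 19 mm ahead of it and the grasp point (between the pads) is the TCP; y points along the fingers, z is the direction in which the jaws open and shut, and the axes are right-handed (so a half turn about y gives the same grasp; the last joint's range is limited). The gripper opens to 85 mm and grips with 20 to 120 N. Pads are 22 mm wide; open, the fingers measure 114 mm over their backs; the gripper's body (76 mm by 85 mm) begins 54 mm behind the grasp point. The pads swing forward as they close: fully open they stand 13 mm farther back than shut.
Start: joints at [1.381, 0.385, 0.008, 0, -1.194, -0.259], TCP at [271.144, 563.099, 250.312] pointing down, gripper open.
Joint ranges: [-3.14, 3.14], [-1.21, 2.06], [-1.07, 1.41], [-3.16, 2.05], [-2.99, -0.16], [-3.1, 3.1]. Speed limits (rad/s): [2.79, 2.79, 3.14, 3.14, 3.14, 3.14].

## Interface

Orientations are given as a unit quaternion [x, y, z, w].
In Python, from bench import arm gives the robot as it stands.
- The arm moves only by the shell command python3 -m inch 'ROWS'. ROWS is JSON, a list of rows, each a list of 7 numbers: the opening, from 0 (shut) to 1 (fully open), then the shift along the tool's x, y, z in cm, then the turn, a rotation vector about the tool's x, y, z in degrees. A call has 1 to 20 rows; each row is the pose to reach, as a shift and turn from the pose commanded when the call began, along the tool's axes at that moment; what a row does not reach only later rows make up. A row lasts 1/12 s, in which the tool goes at most 41.7 mm and 7.16 degrees, less where a joint would pass 70% of its speed; a pose out of reach is approached as far as the arm can. A call with a gripper value outside its range is refused whole. The fingers move at their own pace and stop on an object; the grip force is fixed at half the most. Time passes only in rows, so rows that repeat a pose let the fingers close. It gives the time, the measured TCP pose, the force and the opening at its end, in the units of the state.
- arm.read_state(): the state, without advancing time (a new reading comes with each control period).
- arm.get_image(name): name is "scene" or "top" or "wrist"; returns the picture (420x560x3 uint8, red, green, blue); there is no depth.
- arm.camera_params(name): a dict with "fx", "fy", "cx", "cy" (pixels), "rvec" (rotation vector, rad) and "tvec" (3), from world to camera coordinates, as OpenCV has them. Camera axes: x right, y down, z forward; pixel columns grow to the right and rows downward; lengths in mm; the calibration is good to about 2 mm. A picture is of the moment at which its call begins: read the wrist's pose just before it. camera_params takes no time and is no camera call; for the wrist camera it gives the pose at the moment of the call.
- arm.job_done(): hands the job in, once; it reports no verdict.
Trained networks look in the newest picture that a camera, given by its name, has taken for a name from the list of things; names that differ only in an ending like _2 or _b are one class to them, and where a whole thing is asked for, a point or a joint stands for the part that bears it (a point fixed in the world has none). Each returns a list of dicts, best first, with "conf" (0 to 1); they miss things now and then, are a little off and sometimes report something else, mostly with a low value. They report only what shows in the picture. A call takes as long as a camera call. They do not tell look-alikes from the thing itself.
- arm.masks_of(label, camera): "mask" (420x560 bool, what is visible of it) and "extent" ([left, top, width, height] in pixels, round what is visible of it).
The state is a dict: "clock": time; "joints": joint angles; "joint_vel": joint speeds; "joint_efforts": joint torques, N m; "position": TCP position; "ee_rot": TCP orientation; "contact_force": force on the tool from outside, world axes, zero at the start; "wrist_torque": the same for the moment, N m; "gripper_width": finger opening in mm.
Only numpy, scipy, OpenCV 4.12 (cv2) and the standard library are available. Lean on these libraries where they do the work, as an engineer would, in place of code of your own. Each camera call takes 0.05 s, during which the arm holds its last target.

## Task

Get the wooden printing block ready for carving: first push it with the fingertips along its channel in the jig until it sits hard against the end stop, and only then push the toggle clamp's lever over past its dead point until it snaps into lock and the rubber foot holds the block down. Only push: do not lift the block out of the channel, leave everything else where it stands, and take the hand clear at the end.

Things in the scene. Friction and masses are not known exactly. Their poses are not given: they have to be found in the camera images.
- jig: Carving jig, fixed to the table, somewhat turned: plywood board 260 x 260 mm, 15 mm thick, with a guided channel that ends at a stop, and a steel toggle clamp beside it. Origin: centre of the board's underside, on the table; z up, x along the channel towards the stop, y across it towards the clamp. Jig coordinates below are in mm in this frame.
- channel (a point): Open end of the channel, on its floor: jig (-130, -40, 15). The channel is 65 mm wide, runs along jig x from here to the stop at x = 75, centred on jig y = -40, between wooden guides 16 mm wide with tops at z = 28.
- stop (a point): Middle of the end stop's face that looks down the channel, jig (75, -40, 30). The stop is a wooden bar 18 x 100 mm, top at z = 37. Same axes as the jig.
- shaft (a point): Shaft of the toggle clamp, parallel to jig x, jig (50, 20, 55). It carries the lever and the pressing bar between two upright steel plates that span jig x = 34 to 66, y = 9 to 45, up to z = 65.
- block: Printing block of dark wood, pale flower pattern on top: 100 mm along the channel (its x), 60 mm wide, 30 mm high, about 0.15 kg, loose, with 2.5 mm play on each side; 45 to 95 mm short of the stop at the start. Origin: centre of its underside, z up. Against the stop its origin is at jig (25, -40, 15).
- lever (a joint): Lever angle about the shaft, rad. 0 (start): open, leaning 32 degrees from upright to jig +y, away from the channel. Grows as the knob swings up and over towards jig -y, to about 0.94 when locked, 22 degrees past upright. A spring resists up to the dead point at 0.6, 2 degrees past upright (peak 0.65 N m, some 7 N level at the knob); beyond it the lever snaps into lock by itself and stays.
- lever_knob (a point): Centre of the black ball knob, 26 mm across, at the lever's end, 100 mm from the shaft on a steel rod 12 mm thick. Open: jig (50, 73, 140); dead point: (50, 16, 155); locked: (50, -18, 148). It can be pushed from its outer (+y) side.
- press_bar: The clamp's pressing bar, steel, 14 mm wide, 68 mm long from the shaft, with a rubber foot 18 mm across 60 mm from the shaft. Origin on the shaft. Geared to the lever: it stands up, 72 degrees above level (top at z = 125), when the lever is open, and lies level with its foot on the block at jig (50, -40) when locked.
- spool: Empty wooden spool, 32 mm across, 45 mm high, standing on the jig's board. Origin: centre of its underside. Leave alone.
- pin_tin: Round metal pin tin, 40 mm across, 22 mm high, on the jig's board. Origin: centre of its underside. Leave alone.
- figurine: Small red wooden deer with two brass horns, about 65 x 25 mm, 94 mm high, on the table. Origin: under its middle. Leave alone.
- glue: White glue bottle, 44 mm across, 120 mm high, standing on the table. Origin: centre of its underside. Leave alone.
- button_jar: Glass jar, 64 mm across, 70 mm high. Origin: centre of its underside. Leave alone.
- tool_cup: White ceramic cup, 72 mm across, 90 mm high. Origin: centre of its underside. Leave alone.
- brush: Brush, 160 mm long, lying on the table. Leave alone.
Things that resemble listed ones, but are neither listed nor needed, are in the scene too. Of the things like the block, leave any that is green or purple; of the rest the larger one is meant.

How it is judged:
By the outcome, as a careful person would: the job done as asked, in the order asked, and still so for the second after the job is handed in, with the robot touching nothing.
It also fails if it takes over 45 s, if anything falls off the work surface, if the arm or the gripper's body presses on something with over 40 N, if the wrist force passes 120 N, or if a joint passes its speed limit or range.

## Working session

There is one attempt and no reset: what is moved stays moved. The work goes in short steps, Python scripts to look and compute and a shell command to move; the robot and the scene stay as the last step left them, time stands still between calls to the robot, and variables do not carry over. Pictures are saved under pics/ and viewed, and the job is handed in when it is done.

```bash
ls; mkdir -p pics
python3 - <<'E'
from bench import arm
import cv2
s=arm.read_state(); print(s)
for n in ("scene","top"):
    im=arm.get_image(n); cv2.imwrite(f"pics/{n}0.png",im[:,:,::-1])
    print(n,arm.camera_params(n))
E
```

```text
pics
{'clock': 0.0, 'joints': array([ 1.38059235e+00,  3.85586762e-01,  6.63850371e-03, -5.20642641e-04,
       -1.19399198e+00, -2.58589890e-01]), 'joint_vel': array([-0.00134498, -0.00228009, -0.00183281,  0.000901  , -0.00058384,
        0.00060117]), 'joint_efforts': array([-2.17905936e-04, -3.92290485e+01,  1.88406086e+01,  4.18613479e+00,
       -4.55878529e-03, -5.52391327e-06]), 'position': array([270.92202752, 562.63373063, 249.20504927]), 'ee_rot': array([-0.15726535, -0.68859961,  0.6901264 ,  0.1575555 ]), 'contact_force': array([0.31073507, 0.03053209, 1.35247647]), 'wrist_torque': array([-0.03368806,  0.03114426, -0.00029708]), 'gripper_width': 85.06181014554679}
scene {'fx': 471.5383924037614, 'fy': 471.5383924037614, 'cx': 279.95252124122106, 'cy': 217.09737416799635, 'rvec': array([ 2.15384837,  0.54723581, -0.27813707]), 'tvec': array([-507.97883689,  -51.14121508, 1440.83621932])}
top {'fx': 463.2710431640464, 'fy': 463.2710431640464, 'cx': 283.31080300417557, 'cy': 209.09892854583816, 'rvec': array([ 2.13235639, -2.17871589,  0.16231798]), 'tvec': array([  19.35857455,  594.09369305, 1511.08691049])}
```

View pics/scene0.png

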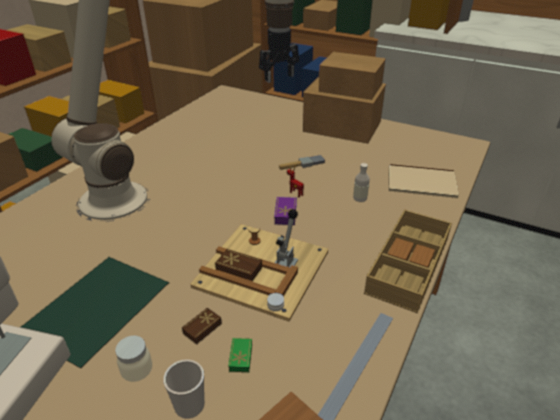

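View pics/top0.png

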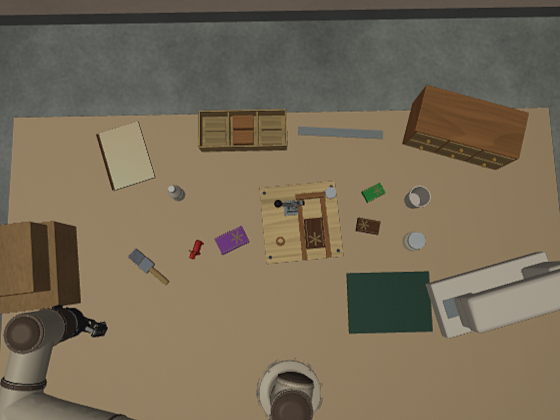

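The scene view shows the jig at about (262,268), with the dark block in its channel at (238,264). The look-alikes are dark brown (202,325), green (240,354) and purple (286,211). In the top view the jig is at (301,222), the block at (315,233), the stop at (312,195) and the lever knob at (278,204).

Next I'll measure the jig and the block.

```bash
cat > h.py <<'E'
import numpy as np, cv2
from scipy.spatial.transform import Rotation as R
from bench import arm
def cam(n):
    p=arm.camera_params(n); K=np.array([[p['fx'],0,p['cx']],[0,p['fy'],p['cy']],[0,0,1]])
    return K,np.array(p['rvec']),np.array(p['tvec'])
def back(c,uv,z):
    K,r,t=c; Rm=cv2.Rodrigues(r)[0]; o=-Rm.T@t
    uv=np.atleast_2d(uv).astype(float)
    d=np.c_[uv,np.ones(len(uv))]@np.linalg.inv(K).T@Rm
    return o+d*((z-o[2])/d[:,2])[:,None]
def proj(c,P):
    K,r,t=c; return cv2.projectPoints(np.atleast_2d(P).astype(float),r,t,K,None)[0][:,0]
E
python3 - <<'E'
from h import *
for n in("scene","top"):
    im=arm.get_image(n); c=cam(n)
    cv2.imwrite(f"pics/{n}_crop.png",cv2.resize(im[170:380,150:350] if n=="scene" else im[170:275,200:400],None,fx=4 if n=="top" else 2.8,fy=4 if n=="top" else 2.8,interpolation=cv2.INTER_CUBIC)[:,:,::-1])
    for l in ("jig","block","lever","press_bar","spool","pin_tin","stop"):
        try: ms=arm.masks_of(l,n)
        except Exception as e: print(l,e); continue
        for m in ms[:5]:
            u=np.argwhere(m['mask'])[:,::-1]
            rect=cv2.minAreaRect(u.astype(np.float32))
            print(n,l,round(m['conf'],2),m['extent'],np.round(rect[0],1),np.round(rect[1],1),round(rect[2],1), np.round(back(c,cv2.boxPoints(rect),15 if l=='jig' else 45)[:,:2]).tolist())
E
```

```text
scene jig 0.63 [190.3, 210.1, 137.1, 113.1] [262.9 260.3] [105.2 118.1] 29.0 [[438.0, -199.0], [316.0, 255.0], [672.0, 155.0], [703.0, -228.0]]
scene jig 0.47 [278.7, 211.3, 22.0, 45.3] [286.7 233.1] [ 9.2 48.5] 15.9 [[567.0, -1.0], [501.0, 198.0], [529.0, 199.0], [591.0, 1.0]]
scene jig 0.18 [353.4, 164.6, 14.1, 41.1] [360.5 183. ] [38. 15.] 90.0 [[570.0, 529.0], [614.0, 553.0], [692.0, 340.0], [653.0, 319.0]]
scene block 0.91 [181.1, 308.3, 40.1, 38.2] [200.7 325.8] [23.6 40.9] 52.4 [[516.0, -332.0], [535.0, -243.0], [592.0, -272.0], [571.0, -356.0]]
scene block 0.67 [214.3, 250.2, 48.5, 29.7] [237.8 264.6] [46.4 23.9] 17.1 [[474.0, -148.0], [441.0, -70.0], [566.0, -61.0], [591.0, -137.0]]
scene block 0.66 [228.9, 337.1, 23.4, 36.6] [239.6 355.5] [21.6 35.1] 6.3 [[665.0, -370.0], [625.0, -296.0], [667.0, -281.0], [703.0, -354.0]]
scene block 0.6 [276.0, 194.2, 22.2, 29.4] [284.2 210.4] [20.2 29.8] 9.5 [[511.0, 77.0], [454.0, 208.0], [514.0, 220.0], [565.0, 90.0]]
scene lever 0.61 [287.2, 168.4, 18.2, 30.2] [295.3 182.5] [28.  14.6] 83.3 [[413.0, 347.0], [449.0, 378.0], [529.0, 240.
[... 1682 characters left out ...]
26.0]]
top lever 0.23 [260.3, 182.7, 81.4, 79.6] [301.  222.1] [78.  78.1] 84.8 [[671.0, 88.0], [690.0, -175.0], [429.0, -188.0], [411.0, 69.0]]
top press_bar 0.55 [295.2, 198.8, 7.7, 10.7] [298.6 203.8] [ 5.7 12. ] 71.6 [[614.0, -23.0], [626.0, -61.0], [607.0, -67.0], [595.0, -28.0]]
top spool 0.23 [326.3, 187.7, 8.5, 10.1] [330.5 192. ] [8. 9.] 90.0 [[663.0, -139.0], [662.0, -169.0], [635.0, -168.0], [635.0, -138.0]]
top pin_tin 0.68 [325.9, 185.8, 8.8, 13.3] [330.5 192.5] [11. 11.] 90.0 [[666.0, -135.0], [665.0, -172.0], [628.0, -171.0], [629.0, -134.0]]
top stop 0.81 [260.3, 182.6, 83.0, 80.5] [301.1 221.9] [77.5 77.6] 85.2 [[672.0, 86.0], [689.0, -175.0], [429.0, -187.0], [414.0, 68.0]]
```

View pics/scene_crop.png

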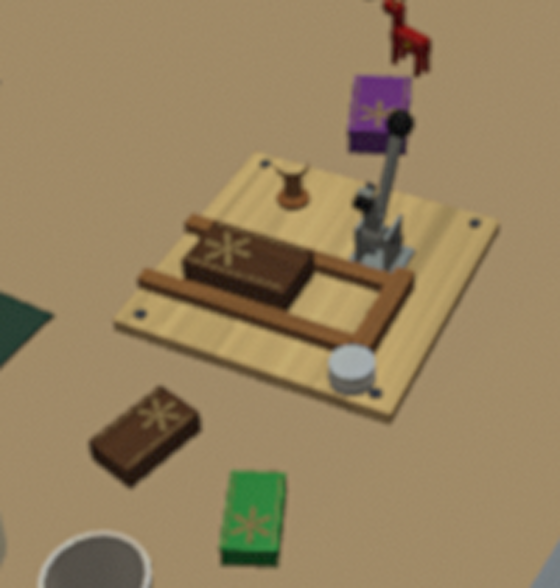

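View pics/top_crop.png

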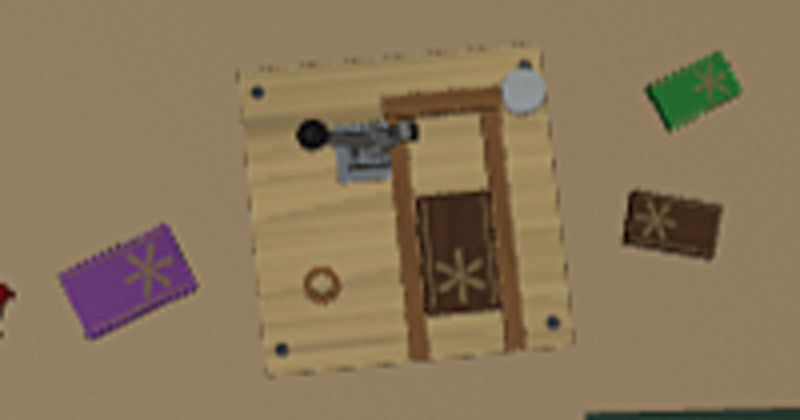

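Two candidates fit the block in the crop. The dark one in the channel at top (315,233) measures about 100x60 mm. The dark one off the jig at (368,226) is smaller, about 72x48 mm. The channel one is the block meant, since it is the larger and already sits in the channel.

Next I'll fit the jig pose from both views.

```bash
cat >> h.py <<'E'
def J2W(pose,P):
    x,y,a=pose; P=np.atleast_2d(P).astype(float); c,s=np.cos(a),np.sin(a)
    return np.c_[x+c*P[:,0]-s*P[:,1], y+s*P[:,0]+c*P[:,1], P[:,2]]
E
python3 - <<'E'
from h import *
from scipy.optimize import least_squares
ct,cs=cam("top"),cam("scene")
ht=np.array([200,170.]);hs=np.array([150,170.])
T=lambda p:ht+(np.array(p)+.5)/4-.5
S=lambda p:hs+(np.array(p)+.5)/2.8-.5
# jig pts: corners FL(+x+y), FR(+x-y), BR(-x-y), BL(-x+y)
c=np.array([[130,130,15],[130,-130,15],[-130,-130,15],[-130,130,15]])
ot=T([(239,72),(540,45),(574,345),(269,376)])
os_=S([(499,224),(390,420),(116,323),(260,153)])
kn=np.array([[50,73,140]])
okt=T([(313,134)]);oks=S([(400,123)])
f=lambda p:np.r_[(proj(ct,J2W(p[:3],c))-ot).ravel(),(proj(cs,J2W(p[:3],c))-os_).ravel()]
r=least_squares(f,[552,-52,.07]); print(r.x,np.degrees(r.x[2])); print(np.round(r.fun.reshape(-1,2),1).tolist())
for cc,o in((ct,ot),(cs,os_)):
    q=least_squares(lambda p:(proj(cc,J2W(p,c))-o).ravel(),[552,-52,.07]);print(q.x, abs(q.fun).max())
print(proj(ct,J2W(r.x,kn))-okt,proj(cs,J2W(r.x,kn))-oks)
# block top corners z=45: top crop (417,198),(490,190),(501,311),(427,314)
bt=T([(417,198),(490,190),(501,310),(427,317)])
w=back(ct,bt,45); x,y,a=r.x
inv=lambda w:np.c_[np.cos(a)*(w[:,0]-x)+np.sin(a)*(w[:,1]-y),-np.sin(a)*(w[:,0]-x)+np.cos(a)*(w[:,1]-y)]
print("block top corners jig",np.round(inv(w)).tolist())
print("sp",inv(back(ct,T([(322,285)]),60)),"tin",inv(back(ct,T([(523,91)]),37)))
E
```

```text
[ 5.56779106e+02 -5.31165577e+01  7.15633847e-02] 4.100279908501659
[[0.2, -0.9], [0.3, -1.0], [0.2, -0.4], [-0.6, -0.9], [1.0, -0.5], [0.1, -0.9], [-1.7, -0.7], [-1.5, -0.1]]
[ 5.54012342e+02 -5.30014339e+01  7.62508304e-02] 0.39713116281939165
[ 5.58710823e+02 -5.38504751e+01  6.75845242e-02] 1.665020074571828
[[ 0.41501514 -0.4830972 ]] [[0.26693789 1.23088999]]
block top corners jig [[1.0, -8.0], [2.0, -69.0], [-98.0, -68.0], [-98.0, -7.0]]
sp [[-64.56166256  77.55526043]] tin [[  84.46049648 -106.9772358 ]]
```

```bash
cat >> h.py <<'E'
POSE=(556.0,-53.0,0.0735)
def shift(P_jig,z_is_world=True,yawdeg=None):
    s=arm.read_state(); Rm=R.from_quat(s['ee_rot']).as_matrix()
    w=J2W(POSE,P_jig)[0]; return w, Rm.T@(w-s['position'])/10
E
python3 - <<'E'
from h import *
s=arm.read_state(); Rm=R.from_quat(s['ee_rot']).as_matrix(); print(s['clock'],np.round(Rm,3))
a=POSE[2]
for k in range(4):
    b=a+k*np.pi/2
    x=np.array([np.cos(b),np.sin(b),0]); y=np.array([0,0,-1.]); D=np.c_[x,y,np.cross(x,y)]
    rv=R.from_matrix(Rm.T@D).as_rotvec(degrees=True); print(k,np.round(rv,1))
print(shift([-120,-40,150]))
im=arm.get_image("wrist"); cv2.imwrite("pics/w0.png",im[:,:,::-1]); print(arm.camera_params("wrist"))
E
```

```text
0.9 [[-0.901 -0.    -0.434]
 [ 0.434 -0.    -0.901]
 [ 0.    -1.     0.   ]]
0 [ -0.  150.1  -0. ]
1 [-0.  60.1  0. ]
2 [ -0.  -29.9   0. ]
3 [   0.  -119.9    0. ]
(array([ 439.26134272, -101.70406447,  150.        ]), array([-43.99316654,  10.03324079,  52.59937384]))
{'fx': 320.3365544647961, 'fy': 320.3365544647961, 'cx': 278.06252035908983, 'cy': 208.6800161480021, 'rvec': array([-1.58764713,  2.52558286,  0.33453228]), 'tvec': array([624.81116352, -34.00361351, 377.88483903])}
```

View pics/w0.png

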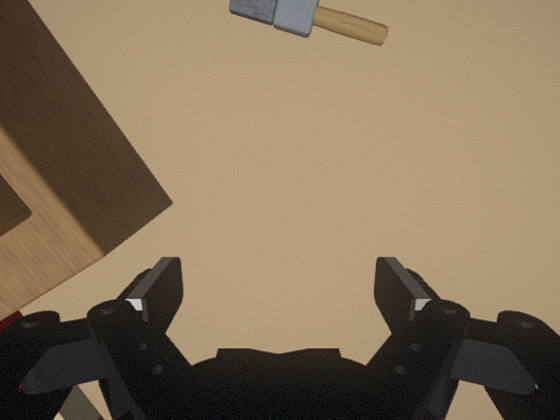

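Run:
```python
from h import *
s=arm.read_state(); Rm=R.from_quat(s['ee_rot']).as_matrix()
K,r,t=cam("wrist"); C=cv2.Rodrigues(r)[0]; o=-C.T@t
print("cam in tool",Rm.T@(o-s['position']), "axis",Rm.T@C[2])
```

```text
cam in tool [ -65.29063086 -123.44120426    0.19730536] axis [2.60269098e-01 9.65536116e-01 7.29522706e-05]
```

```bash
python3 -m inch '[[0,-1,0,1.2,0,4,0],[0,-3,0,3.6,0,10,0],[0,-5.5,0,6.5,0,17,0],[0,-8,0,9.5,0,24,0],[0,-10.5,0,12.5,0,31,0],[0,-13,0,15.5,0,38,0],[0,-15.5,0,18.5,0,45,0],[0,-18,0,21.5,0,52,0],[0,-20.5,0.5,24.5,0,59,0],[0,-23,1,27.5,0,66,0],[0,-25.5,1.5,30.5,0,73,0],[0,-28,2,33.5,0,80,0],[0,-30.5,2.5,36.5,0,87,0],[0,-33,3,39.5,0,94,0],[0,-35.5,3.5,42.5,0,101,0],[0,-38,4,45.5,0,108,0],[0,-40.5,4.5,48.5,0,115,0],[0,-42.5,5,50.8,0,122,0],[0,-43.6,5,52.2,0,129,0],[0,-44,5,52.6,0,136,0]]'; python3 -m inch '[[0,0,0,0,0,7,0],[0,0,0,0,0,14,0],[0,0,0,0,0,14,0],[0,0,0,0,0,14,0]]'
python3 - <<'E'
from h import *
im=arm.get_image("wrist"); cv2.imwrite("pics/w1.png",im[:,:,::-1])
s=arm.read_state(); Rm=R.from_quat(s['ee_rot']).as_matrix();print(s,np.round(Rm,3))
im=arm.get_image("scene"); cv2.imwrite("pics/s1.png",cv2.resize(im[130:340,130:380],None,fx=3,fy=2.85,interpolation=cv2.INTER_CUBIC)[:,:,::-1])
E
```

```text
clock: 2.62
position: [439.5, -104.2, 200.0]
ee_rot: [0.699, 0.109, -0.109, -0.699]
contact_force: [-0.3, 0.4, -0.0]
gripper_width: -0.0
clock: 2.95
position: [439.4, -101.8, 200.4]
ee_rot: [-0.707, -0.028, 0.027, 0.707]
contact_force: [-0.5, 0.0, 0.1]
gripper_width: 0.2
{'clock': 3.0, 'joints': array([ 1.34862107e-01,  1.34328606e-01, -4.74676042e-01,  2.98970938e-05,
       -9.61534223e-01, -1.62776710e+00]), 'joint_vel': array([ 7.07256766e-03, -1.81523404e-03,  1.88368352e-04, -1.07221081e-03,
       -7.41641376e-05, -9.05494489e-03]), 'joint_efforts': array([-9.88870114e-02, -2.38384169e+01,  1.66389924e+01,  3.69772218e+00,
       -3.01142143e-05, -1.24515119e-02]), 'position': array([ 439.35415136, -101.65711289,  200.42375577]), 'ee_rot': array([-0.70657026, -0.02762926,  0.02744639,  0.70657044]), 'contact_force': array([ 0.81987449, -0.03578571, -0.61554739]), 'wrist_torque': array([ 0.04458806,  0.05308933, -0.03022902]), 'gripper_width': 0.13710109943022808} [[ 0.997  0.    -0.078]
 [ 0.078  0.     0.997]
 [ 0.    -1.    -0.   ]]
```

View pics/w1.png

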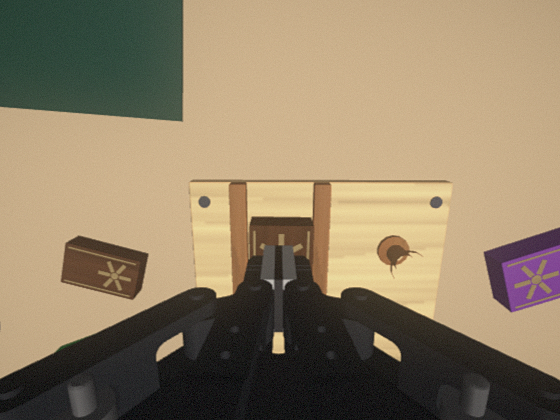

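View pics/s1.png

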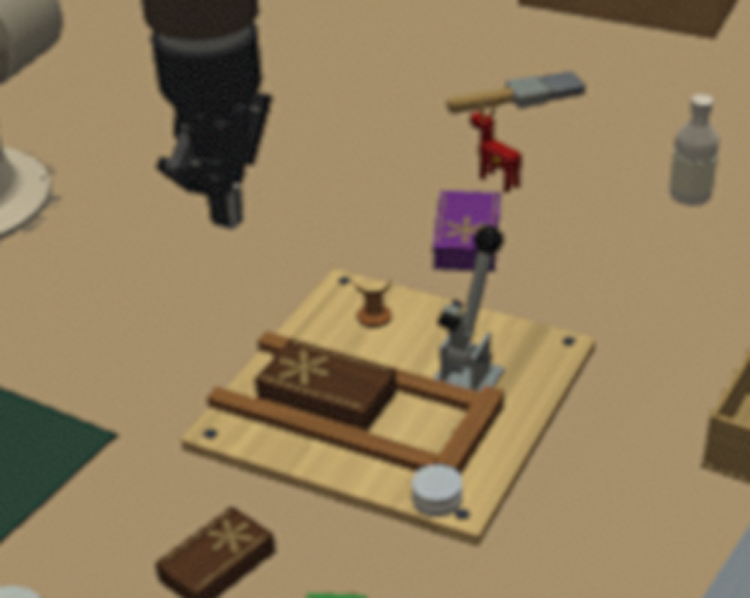

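The wrist view shows the board's near edge at row about 181, columns 190 to 451, and the block's rear top edge at about (250..314, 219). The spool is at (394,250). I'll cross-check the jig pose and fingertip height from these.

Run:
```python
from h import *
c=cam("wrist"); x,y,a=POSE
inv=lambda w:np.round(np.c_[np.cos(a)*(w[:,0]-x)+np.sin(a)*(w[:,1]-y),-np.sin(a)*(w[:,0]-x)+np.cos(a)*(w[:,1]-y)],1).tolist()
print("corners",inv(back(c,[(190,182),(451,182)],15)))
print("guide tops",inv(back(c,[(230,184),(246,184),(314,184),(330,184)],28)))
print("block rear top",inv(back(c,[(250,220),(314,219)],45)))
s=arm.read_state(); Rm=R.from_quat(s['ee_rot']).as_matrix()
# fingertip depth in wrist image: tips row ~247 at col 279; scene tip crop (225,222)
for d in (0,6,19,32): print(d,proj(c,s['position']+Rm@np.array([0,d,0])),proj(cam("scene"),s['position']+Rm@np.array([0,d,0])))
print("scene tip px",130+225/3,130+222/2.85)
```

```text
corners [[-129.4, -125.9], [-130.5, 129.1]]
guide tops [[-130.0, -84.9], [-130.1, -69.9], [-130.4, -6.2], [-130.4, 8.8]]
block rear top [[-100.1, -65.3], [-101.3, -7.0]]
0 [[277.79878066 283.39498325]] [[205.33581889 202.00209688]]
6 [[277.8092291  276.83321932]] [[205.58688917 204.14911301]]
19 [[277.8291849  264.30070928]] [[206.12524297 208.75282125]]
32 [[277.84614755 253.6479394 ]] [[206.65602353 213.29176732]]
scene tip px 205.0 207.89473684210526
```

```bash
sed -i 's/^POSE=.*/POSE=(556.0,-51.3,0.077)/' h.py
python3 - <<'E'
from h import *
print(shift([-124,-40,50]), shift([-36,-40,50]))
E
```

```text
(array([ 435.44437376, -100.72004636,   50.        ]), array([-0.39111931, 15.04381795,  0.11821735])) (array([523.18362663, -93.95074019,  50.        ]), array([ 8.40887927, 15.04640595,  0.11394454]))
```

```bash
python3 -m inch '[[0,-0.4,2,0.1,0,0,0],[0,-0.4,5,0.1,0,0,0],[0,-0.4,8,0.1,0,0,0],[0,-0.4,11,0.1,0,0,0],[0,-0.4,13,0.1,0,0,0],[0,-0.4,14,0.1,0,0,0],[0,-0.4,14.6,0.1,0,0,0],[0,-0.4,15,0.1,0,0,0],[0,-0.4,15,0.1,0,0,0]]'
python3 - <<'E'
from h import *
im=arm.get_image("scene"); cv2.imwrite("pics/s2.png",cv2.resize(im[170:330,170:350],None,fx=3.7,fy=3.7,interpolation=cv2.INTER_CUBIC)[:,:,::-1])
E
```

```text
clock: 3.8
position: [435.4, -100.9, 50.1]
ee_rot: [0.707, 0.027, -0.027, -0.707]
contact_force: [0.2, 0.5, 0.2]
gripper_width: 0.1
```

View pics/s2.png

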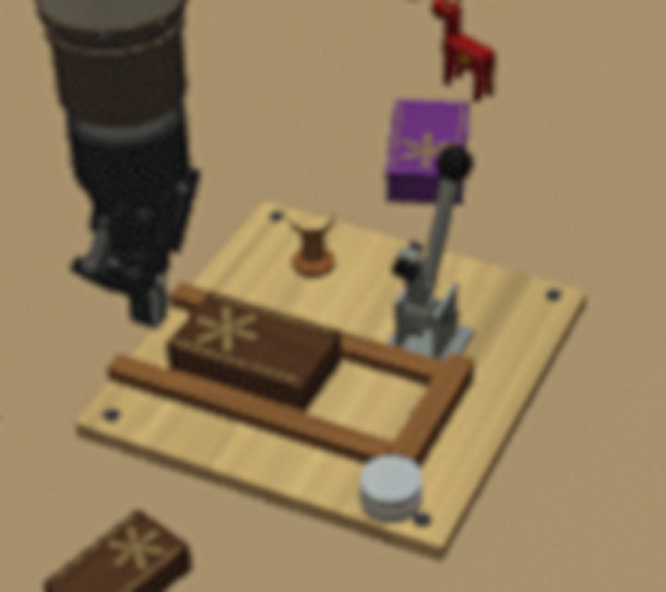

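The fingertips are at crop (150,320), just behind the block's rear face and level with it. I'll push now, stopping a little short of the stop.

```bash
python3 -m inch '[[0,0.5,0,0,0,0,0],[0,0.9,0,0,0,0,0],[0,1.2,0,0,0,0,0],[0,1.5,0,0,0,0,0],[0,1.8,0,0,0,0,0],[0,2.2,0,0,0,0,0],[0,2.6,0,0,0,0,0],[0,3.1,0,0,0,0,0],[0,3.6,0,0,0,0,0],[0,4.1,0,0,0,0,0],[0,4.6,0,0,0,0,0],[0,5.1,0,0,0,0,0],[0,5.6,0,0,0,0,0],[0,6.1,0,0,0,0,0],[0,6.6,0,0,0,0,0],[0,7.0,0,0,0,0,0],[0,7.4,0,0,0,0,0],[0,7.7,0,0,0,0,0],[0,7.9,0,0,0,0,0],[0,8,0,0,0,0,0]]'
python3 - <<'E'
from h import *
im=arm.get_image("scene"); cv2.imwrite("pics/s3.png",cv2.resize(im[170:330,170:350],None,fx=3.7,fy=3.7,interpolation=cv2.INTER_CUBIC)[:,:,::-1])
print(arm.read_state()['contact_force'])
E
```

```text
clock: 5.52
position: [515.3, -95.0, 50.3]
ee_rot: [0.707, 0.026, -0.026, -0.707]
contact_force: [-0.5, 0.3, -0.1]
gripper_width: -0.1
[-0.48938888 -0.16094943 -0.29523822]
```

View pics/s3.png

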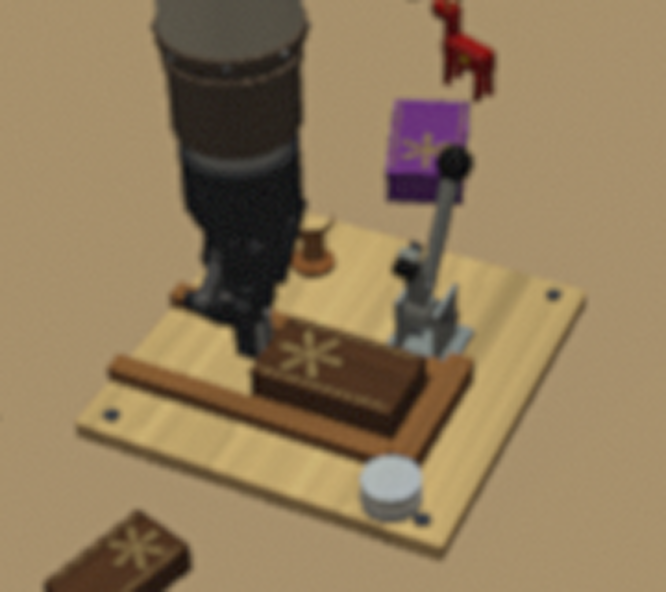

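The block is nearly at the stop, with a narrow gap left at crop (425,380). I'll creep forward until the force rises.

```bash
python3 -m inch '[[0,0.1,0,0,0,0,0],[0,0.2,0,0,0,0,0],[0,0.3,0,0,0,0,0],[0,0.4,0,0,0,0,0],[0,0.5,0,0,0,0,0],[0,0.6,0,0,0,0,0],[0,0.6,0,0,0,0,0]]'; python3 -m inch '[[0,0.1,0,0,0,0,0],[0,0.2,0,0,0,0,0],[0,0.2,0,0,0,0,0]]'
```

```text
clock: 6.15
position: [521.4, -94.6, 50.3]
ee_rot: [0.707, 0.027, -0.026, -0.707]
contact_force: [-0.2, -1.2, -1.4]
gripper_width: 0.3
clock: 6.4
position: [523.4, -94.4, 50.3]
ee_rot: [0.707, 0.027, -0.026, -0.707]
contact_force: [0.6, 0.0, -0.3]
gripper_width: -0.2
```

```bash
python3 -m inch '[[0,0.1,0,0,0,0,0],[0,0.2,0,0,0,0,0],[0,0.2,0,0,0,0,0]]'; python3 -m inch '[[0,0.1,0,0,0,0,0],[0,0.2,0,0,0,0,0],[0,0.2,0,0,0,0,0]]'
python3 - <<'E'
from h import *
for n,b in(("scene",(170,330,170,350)),("top",(170,275,240,360))):
    im=arm.get_image(n); cv2.imwrite(f"pics/{n}4.png",cv2.resize(im[b[0]:b[1],b[2]:b[3]],None,fx=3.7,fy=3.7,interpolation=cv2.INTER_CUBIC)[:,:,::-1])
print(arm.read_state()['contact_force'])
E
```

```text
clock: 6.65
position: [523.5, -94.5, 50.0]
ee_rot: [0.707, 0.025, -0.028, -0.707]
contact_force: [-4.3, 0.1, 3.8]
gripper_width: -0.0
clock: 6.9
position: [523.6, -94.5, 49.7]
ee_rot: [0.707, 0.023, -0.029, -0.707]
contact_force: [-7.6, -0.5, 5.4]
gripper_width: 0.3
[-7.58299061  0.36487268  4.96389214]
```

View pics/scene4.png

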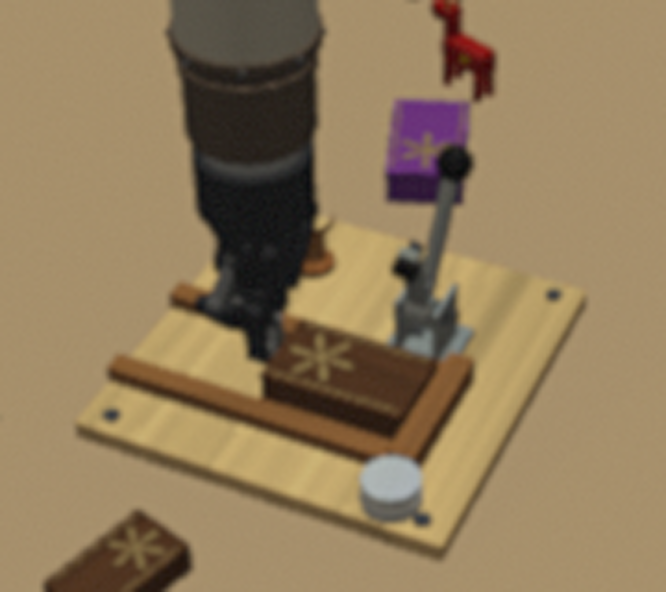

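The arm stalls at x=523.5, the predicted stop position, with 7.6 N of reaction, so the block is hard against the stop. The scene view agrees: no gap at crop (430,380). I'll back off along the channel and then lift.

```bash
python3 -m inch '[[0,-0.3,0,0,0,0,0],[0,-0.8,0,0,0,0,0],[0,-1.8,0,0,0,0,0],[0,-3.2,0,0,0,0,0],[0,-4,-1,0,0,0,0],[0,-4,-3.5,0,0,0,0],[0,-4,-7,0,0,0,0],[0,-4,-10.5,0,0,0,0],[0,-4,-14,0,0,0,0],[0,-4,-16,0,0,0,0],[0,-4,-17,0,0,0,0],[0,-4,-17,0,0,0,0]]'
python3 - <<'E'
from h import *
print(shift([50,118,220]), shift([50,118,146]))
for n,b in(("wrist",(0,420,0,560)),):
    im=arm.get_image(n); cv2.imwrite(f"pics/{n}5.png",im[:,:,::-1])
im=arm.get_image("top"); cv2.imwrite("pics/top5.png",cv2.resize(im[170:275,240:360],None,fx=5,fy=5,interpolation=cv2.INTER_CUBIC)[:,:,::-1])
E
```

```text
clock: 8.0
position: [488.3, -97.0, 222.7]
ee_rot: [-0.707, -0.029, 0.024, 0.707]
contact_force: [0.3, 0.4, 0.2]
gripper_width: 0.3
(array([596.77482404,  70.19655849, 220.        ]), array([12.07144007,  0.34995315, 15.85907489])) (array([596.77482404,  70.19655849, 146.        ]), array([12.02323291,  7.74979612, 15.85874738]))
```

View pics/top5.png

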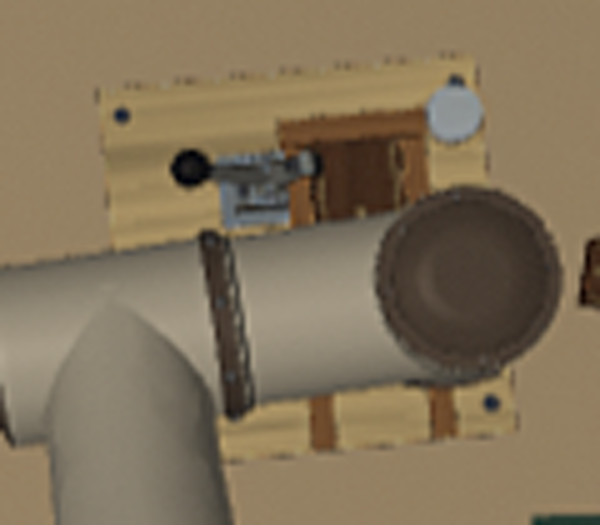

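View pics/wrist5.png

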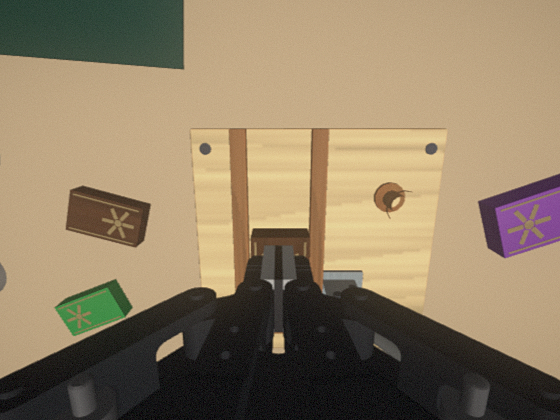

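```bash
python3 - <<'E'
from h import *
c=cam("wrist"); x,y,a=POSE
inv=lambda w:np.round(np.c_[np.cos(a)*(w[:,0]-x)+np.sin(a)*(w[:,1]-y),-np.sin(a)*(w[:,0]-x)+np.cos(a)*(w[:,1]-y)],1).tolist()
print("rear",inv(back(c,[(252,230),(309,230)],45)),"board near",inv(back(c,[(191,129),(446,129)],15)))
E
python3 -m inch '[[0,0.8,0,1,0,0,0],[0,2.3,0,3,0,0,0],[0,4,0,5.3,0,0,0],[0,6,0,8,0,0,0],[0,8,0,10.6,0,0,0],[0,10,0,13.2,0,0,0],[0,11.3,0,15,0,0,0],[0,12,0.3,15.9,0,0,0],[0,12,0.3,15.9,0,0,0],[0,12,2,15.9,0,0,0],[0,12,4,15.9,0,0,0],[0,12,6,15.9,0,0,0],[0,12,7.2,15.9,0,0,0],[0,12,7.7,15.9,0,0,0],[0,12,7.7,15.9,0,0,0]]'
python3 - <<'E'
from h import *
print(shift([50,118,146]))
for n,b in(("wrist",(0,420,0,560)),):
    im=arm.get_image(n); cv2.imwrite(f"pics/{n}6.png",im[:,:,::-1])
im=arm.get_image("scene"); cv2.imwrite("pics/s6.png",cv2.resize(im[150:310,190:370],None,fx=3.7,fy=3.7,interpolation=cv2.INTER_CUBIC)[:,:,::-1])
E
```

```text
rear [[-37.6, -65.6], [-37.5, -9.7]] board near [[-133.2, -126.2], [-132.7, 127.0]]
clock: 9.35
position: [593.4, 69.3, 141.1]
ee_rot: [0.707, 0.024, -0.028, -0.706]
contact_force: [0.2, 0.8, 0.6]
gripper_width: 0.0
(array([596.77482404,  70.19655849, 146.        ]), array([ 0.33876623, -0.4878797 ,  0.06297214]))
```

View pics/s6.png

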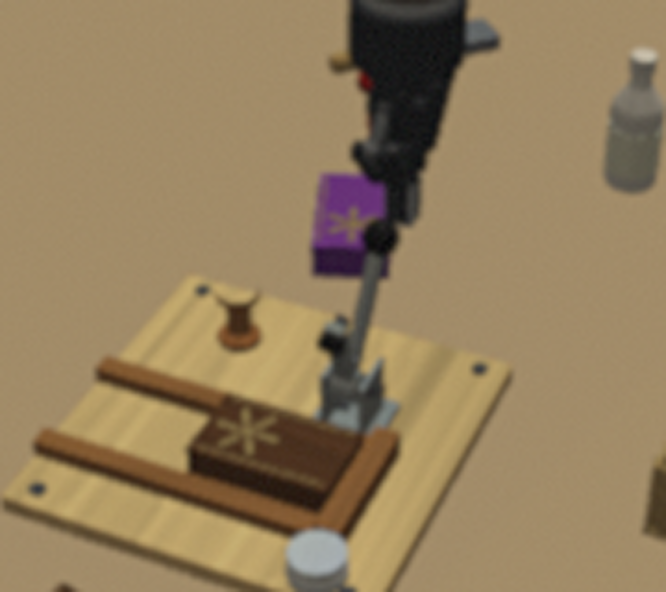

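View pics/wrist6.png

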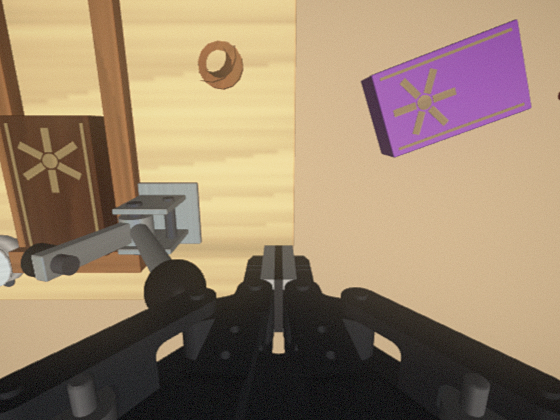

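Run:
```python
from h import *
c=cam("wrist"); x,y,a=POSE
inv=lambda w:np.round(np.c_[np.cos(a)*(w[:,0]-x)+np.sin(a)*(w[:,1]-y),-np.sin(a)*(w[:,0]-x)+np.cos(a)*(w[:,1]-y)],1).tolist()
s=arm.read_state(); Rm=R.from_quat(s['ee_rot']).as_matrix()
print(np.round(Rm,3), s['position'], inv(s['position'][None]))
print("knob",inv(back(c,[(175,288)],140)), "tips", proj(c,s['position']+Rm@[0,19,0]))
im=arm.get_image("wrist")[80:320,0:240]; cv2.imwrite("pics/w6c.png",cv2.resize(im,None,fx=2.5,fy=2.5,interpolation=cv2.INTER_CUBIC)[:,:,::-1])
# predicted block edges if against stop
P=np.array([[-25,-70,15],[-25,-10,15],[-25,-70,45],[-25,-10,45],[75,-10,45],[75,10,37],[93,10,37],[75,-90,37]])
print(np.round((proj(c,J2W(POSE,P))-[0,80])*2.5).tolist())
```

```text
[[ 0.997  0.    -0.074]
 [ 0.074 -0.     0.997]
 [ 0.    -1.    -0.   ]] [595.02319058  69.98748839 143.58438201] [[48.2, 117.9]]
knob [[52.3, 72.6]] tips [[277.89715199 264.2918447 ]]
[[72.0, 83.0], [270.0, 83.0], [-13.0, 80.0], [213.0, 79.0], [266.0, 430.0], [344.0, 419.0], [351.0, 473.0], [20.0, 420.0]]
```

View pics/w6c.png

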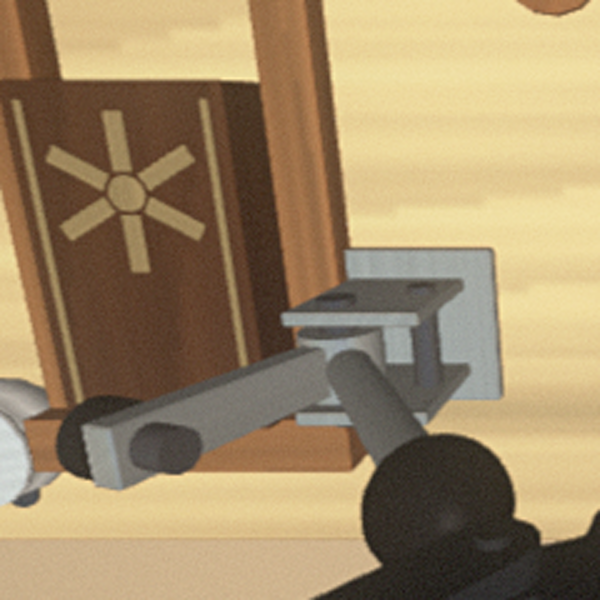

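The block's rear edge is at crop row about 80, against a predicted 79–83, so it is seated at the stop. The knob is at jig (52,73), as expected. I'll raise the tool a little so the finger linkage stays well above the knob, then push.

```bash
python3 -m inch '[[0,0.2,-0.4,0,0,0,0],[0,0.2,-0.7,0,0,0,0],[0,0.2,-0.7,-0.6,0,0,0],[0,0.2,-0.7,-0.6,0,0,0]]'
python3 - <<'E'
from h import *
x,y,a=POSE
inv=lambda w:np.round(np.c_[np.cos(a)*(w[:,0]-x)+np.sin(a)*(w[:,1]-y),-np.sin(a)*(w[:,0]-x)+np.cos(a)*(w[:,1]-y)],1).tolist()
s=arm.read_state(); print(inv(s['position'][None]),s['position'][2],s['contact_force'])
E
```

```text
clock: 9.83
position: [597.7, 64.0, 151.2]
ee_rot: [-0.706, -0.027, 0.026, 0.707]
contact_force: [-0.3, 0.7, -0.6]
gripper_width: 0.4
[[50.4, 111.7]] 151.21736639560683 [-0.31479851  0.71181462 -0.61801524]
```

```bash
python3 -m inch '[[0,0,0,-0.4,0,0,0],[0,0,0,-0.8,0,0,0],[0,0,0,-1.2,0,0,0],[0,0,-0.1,-1.6,0,0,0],[0,0,-0.2,-2,0,0,0],[0,0,-0.3,-2.4,0,0,0],[0,0,-0.4,-2.8,0,0,0],[0,0,-0.5,-3.2,0,0,0],[0,0,-0.6,-3.6,0,0,0],[0,0,-0.7,-4,0,0,0],[0,0,-0.7,-4,0,0,0]]'
python3 - <<'E'
from h import *
im=arm.get_image("scene"); cv2.imwrite("pics/s7.png",cv2.resize(im[150:310,190:370],None,fx=3.7,fy=3.7,interpolation=cv2.INTER_CUBIC)[:,:,::-1])
im=arm.get_image("wrist"); cv2.imwrite("pics/w7.png",im[:,:,::-1])
E
```

```text
clock: 10.75
position: [602.9, 27.3, 161.4]
ee_rot: [-0.705, -0.03, 0.024, 0.708]
contact_force: [-0.9, 9.6, 10.5]
gripper_width: -0.3
```

View pics/s7.png

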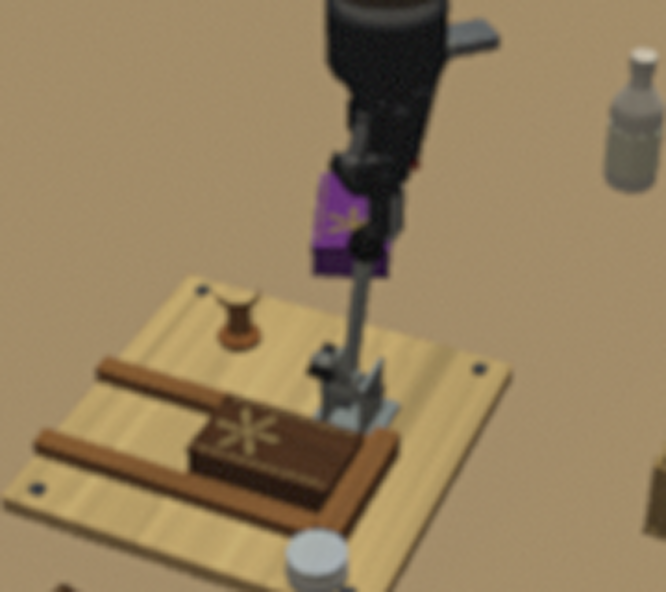

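View pics/w7.png

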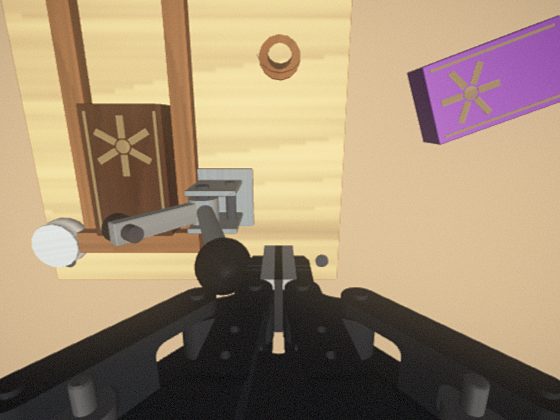

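The knob is in contact, at wrist (222,266), and swinging up, and the bar is coming down. The force is about 14 N. I'll continue, following the arc upward.

```bash
python3 -m inch '[[0,-0.1,-0.3,-0.3,0,0,0],[0,-0.2,-0.5,-0.7,0,0,0],[0,-0.2,-0.7,-1.1,0,0,0],[0,-0.2,-0.8,-1.5,0,0,0],[0,-0.2,-0.9,-1.9,0,0,0],[0,-0.2,-0.9,-1.9,0,0,0]]'
python3 - <<'E'
from h import *
x,y,a=POSE
inv=lambda w:np.round(np.c_[np.cos(a)*(w[:,0]-x)+np.sin(a)*(w[:,1]-y),-np.sin(a)*(w[:,0]-x)+np.cos(a)*(w[:,1]-y)],1).tolist()
s=arm.read_state(); print(inv(s['position'][None]),s['position'][2],s['contact_force'])
im=arm.get_image("wrist"); cv2.imwrite("pics/w8.png",im[:,:,::-1])
E
```

```text
clock: 11.35
position: [601.9, 5.9, 168.1]
ee_rot: [-0.706, -0.029, 0.025, 0.707]
contact_force: [0.4, 3.9, 4.3]
gripper_width: 0.3
[[50.1, 53.5]] 168.10376468284136 [0.4356582  3.92949391 4.26873014]
```

View pics/w8.png

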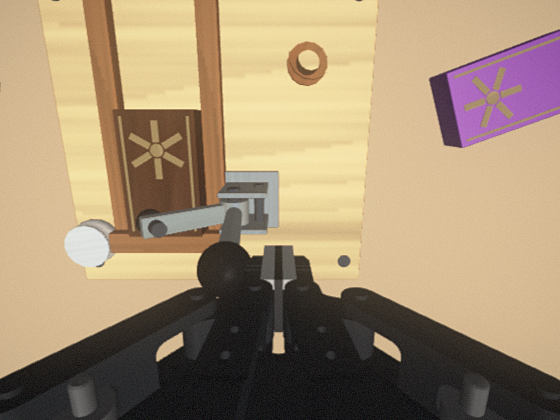

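```bash
python3 -m inch '[[0,0,0.2,-0.3,0,0,0],[0,0,0.3,-0.7,0,0,0],[0,0,0.4,-1.1,0,0,0],[0,0,0.4,-1.5,0,0,0],[0,0,0.4,-1.7,0,0,0],[0,0,0.4,-1.7,0,0,0]]'
python3 - <<'E'
from h import *
x,y,a=POSE
inv=lambda w:np.round(np.c_[np.cos(a)*(w[:,0]-x)+np.sin(a)*(w[:,1]-y),-np.sin(a)*(w[:,0]-x)+np.cos(a)*(w[:,1]-y)],1).tolist()
s=arm.read_state(); print(inv(s['position'][None]),s['position'][2],s['contact_force'])
im=arm.get_image("wrist"); cv2.imwrite("pics/w9.png",im[:,:,::-1])
E
```

```text
clock: 11.9
position: [600.4, -12.5, 161.6]
ee_rot: [0.707, 0.025, -0.027, -0.706]
contact_force: [-0.6, 0.4, -0.1]
gripper_width: 0.4
[[47.3, 35.3]] 161.5978967848801 [-0.61531809  0.38448015 -0.13888034]
```

View pics/w9.png

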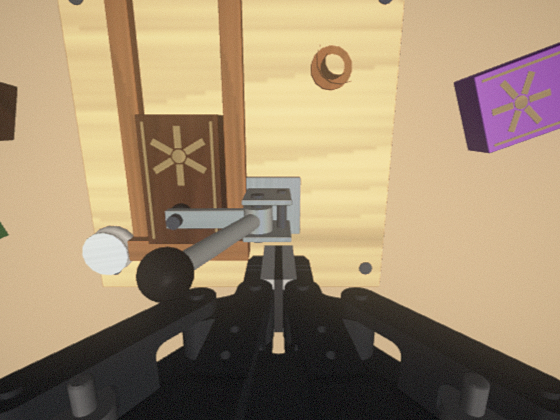

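The lever snapped over: the knob is now at wrist (165,275), the bar lies level on the block at (175,220), and the force is zero. I'll take the hand clear.

```bash
python3 -m inch '[[0,0,0,0.8,0,0,0],[0,0,-0.5,2,0,0,0],[0,0,-2,3.5,0,0,0],[0,0,-5,4.5,0,0,0],[0,0,-8,5,0,0,0],[0,-1,-11,6.5,0,0,0],[0,-3,-13,9.5,0,0,0],[0,-6,-14,12.5,0,0,0],[0,-9,-14,15.5,0,0,0],[0,-12,-14,18.5,0,0,0],[0,-14,-14,21,0,0,0],[0,-15,-14,22,0,0,0],[0,-15,-14,22,0,0,0],[0,-15,-14,22,0,0,0]]'
python3 - <<'E'
from h import *
im=arm.get_image("scene"); cv2.imwrite("pics/s10.png",cv2.resize(im[150:380,130:400],None,fx=2.6,fy=2.6,interpolation=cv2.INTER_CUBIC)[:,:,::-1])
im=arm.get_image("top"); cv2.imwrite("pics/t10.png",cv2.resize(im[165:275,180:440],None,fx=3,fy=3,interpolation=cv2.INTER_CUBIC)[:,:,::-1])
for n in("scene","top"):
  P=np.array([[50,-18,148],[75,-70,45],[-25,-70,45],[-25,-10,45],[75,-10,45]])
  q=proj(cam(n),J2W(POSE,P)); print(np.round((q-([130,150] if n=="scene" else [180,165]))*(2.6 if n=="scene" else 3)).tolist())
print(arm.read_state()['contact_force'])
E
```

```text
clock: 13.12
position: [434.3, 198.0, 303.1]
ee_rot: [-0.706, -0.028, 0.027, 0.707]
contact_force: [-0.6, -0.3, 0.1]
gripper_width: 0.1
[[383.0, 216.0], [385.0, 347.0], [285.0, 316.0], [315.0, 276.0], [412.0, 305.0]]
[[380.0, 105.0], [418.0, 93.0], [428.0, 181.0], [374.0, 186.0], [365.0, 98.0]]
[ 0.59996727 -0.86253428  0.51364999]
```

View pics/s10.png

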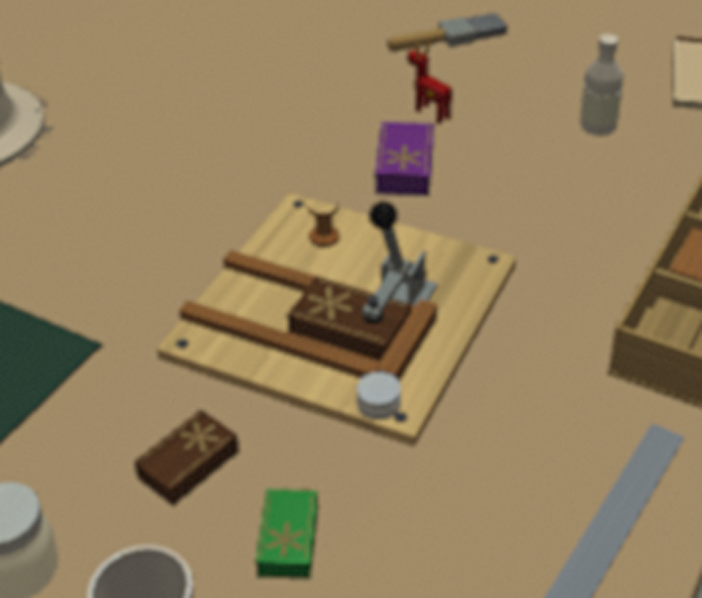

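View pics/t10.png

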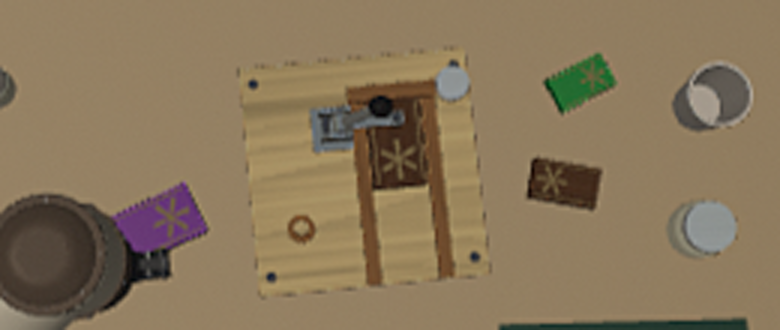

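The knob is at scene crop (383,215), against a predicted locked position of (383,216). The block's edges match the against-stop prediction, the foot is on the block at (373,310), and everything else is in place. I'll hand it in.

```bash
python3 -c "
from bench import arm
print(arm.job_done(), arm.read_state()['clock'])"
```

```text
the job is handed in; nothing more can be done
the job is handed in; nothing more can be done
```

The block is against the end stop, the clamp is locked on it, and the job is handed in. The last clock reading was 13.1 s of the 45 s allowed.

- **Block:** I pushed the larger dark block along the channel with closed fingertips until it stalled at the stop, with about 8 N of reaction. It stopped at x = 523.5 mm, where the fitted jig pose predicted about 523. I then backed off along the channel before lifting.
- **Clamp:** Only after that did I push the lever's knob from its outer side past the dead point. The highest reading was about 14 N, and the lever snapped over by itself.
- **Last checks:** In the final scene picture the knob is within a pixel of its predicted locked position. The rubber foot is on the block, and the block's edges match the against-stop prediction to within a pixel or two. The hand is clear at z = 303 mm with no real contact force. The spool, tin, figurine, bottle and look-alikes all look to be where they were.
- **Check that disagreed:** One wrist-camera estimate put the block's rear edge about 10 mm short of where it should be. I think that was because I took the lower edge for the upper one, and the later predicted-edge check from the wrist camera and the final pictures agreed that the block is seated.

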